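# Tighten the cap nut on the oven's gas branch: finger-tight plus a quarter turn

## Robot

A 6-joint arm with a two-finger parallel gripper is mounted at the origin on the work surface. World frame = base frame: x ahead of the robot, y to its left, z up, the work surface at z = 0. Lengths are in mm, angles in rad, forces in N, time in s.
With the tool pointing down it reaches from about 275 to 750 mm from the base axis. Payload 10.2 kg.
Tool frame: the origin (TCP) lies at the very end of the fingers, on their centre line; the grasp point (between the pads) lies 19 mm behind it; z points along the fingers, y is the line along which they close (so a half turn about z gives the same grasp; the last joint's range is limited). The gripper opens to 85 mm and grips with 20 to 120 N. Pads are 22 mm wide; open, the fingers measure 114 mm over their backs; the gripper's body (76 mm by 85 mm) begins 54 mm behind the grasp point. The pads swing forward as they close: fully open they stand 13 mm farther back than shut.
Start: joints at [-1.438, 0.313, 1.498, -0, 1.331, -0.223], TCP at [182.866, -492.129, 231.294] pointing down, gripper open.
Joint ranges: [-2.94, 2.94], [-0.97, 2.17], [0.19, 2.56], [-1.23, 4.37], [0.02, 3.11], [-2.88, 2.88]. Speed limits (rad/s): [2.39, 2.39, 3.01, 3.14, 3.14, 3.14].

## Interface

Orientations are given as a unit quaternion [w, x, y, z].
In Python, from rig import * gives the robot as it stands. The module is installed in compiled form; this text tells all that it offers.
- The arm moves only by the shell command python3 -m crank 'ROWS' [FORCE]. ROWS is JSON, a list that holds one entry, the list of rows, each a list of 7 numbers: the shift along the tool's x, y, z in units of 25 mm (1.0 is 25 mm), then the turn, a rotation vector about the tool's x, y, z in units of 8 degrees (1.0 is 8 degrees), then the finger opening in mm, from 0 to 85.4. A call has exactly 8 rows; each row shifts and turns the commanded pose from where the row before left it, along the tool's axes as they then stand; what a row does not reach is not made up. A row lasts 1/10 s, in which the tool goes at most 50 mm and 8.59 degrees, less where a joint would pass 70% of its speed; a pose out of reach is approached as far as the arm can. A call is refused whole if a number of a shift passes 1 or a number of a turn 1, either way. A call with a gripper value outside its range is refused whole. The fingers move at their own pace and stop on an object; FORCE is the grip in N (left out, the last holds). Time passes only in rows, so rows that do not move let the fingers close, or fill a call up. It gives the time, the measured TCP pose, the force, the opening and the grip force at its end, in the units of the state.
- sense(): the state, without advancing time (a new reading comes with each control period).
- capture(name): name is "scene" or "side" or "wrist"; returns the picture (420x560x3 uint8, blue, green, red); there is no depth.
- camera_model(name): a dict with "fx", "fy", "cx", "cy" (pixels), "k1" (the pictures are not rectified: a ray, as slopes to the right and down, at radius r is drawn at 1 + k1 r^2 times it, then the intrinsics apply), "world_from_camera" (4x4, takes a point from camera to world coordinates); the wrist camera has in their place "T_tool_cam" (4x4, takes a point from camera to tool coordinates, whose origin is the TCP and whose axes are the flange's). Camera axes: x right, y up, looking along -z (the intrinsics and any distortion apply to the point x, -y, -z); pixel columns grow to the right and rows downward; lengths in mm; the calibration is good to about 2 mm. A picture is of the moment at which its call begins: read the wrist's pose just before it. camera_model takes no time and is no camera call.
- finish_job(): hands the job in; it is judged then, once.
The state is a dict: "time_s": time; "joints": joint angles; "dq": joint speeds; "tau": joint torques, N m; "eef_pos": TCP position; "ee_rot": TCP orientation; "force": force on the tool from outside, world axes, zero at the start; "wrist_torque": the same for the moment, N m; "grip_width": opening from 0.0 (shut) to 1.0 (fully open); "grip_force": force on a finger pad.
Only numpy, scipy, OpenCV 4.12 (cv2) and the standard library are available. Lean on these libraries where they do the work, as an engineer would, in place of code of your own. Each camera call takes 0.05 s, during which the arm holds its last target. There are 200 camera calls.

## Task

On the marble counter a brass cap nut with an upright flat wing sits in the ring of a steel ratchet wrench on the oven's gas branch. With the fingers on the wing, run the nut clockwise (seen from above) until it is finger-tight: it stops where the wing lies in line with the wrench handle; do not drag the wrench round with it. Then let go of the nut and, by the wrench handle, swing the wrench clockwise one quarter turn from where it stood, no more, and let go.

Things in the scene. Friction and masses are not known exactly. Their poses are not given: they have to be found in the camera images.
- nut_grip (a point): On the vertical axis of the brass cap nut in the wrench's ring, 89 mm above the counter. Its wing is an upright slab 54 mm long (x), 12 mm thick (y), 66 to 98 mm above the counter; z up. Below: round boss 32 mm across (to 66 mm), wrench ring 54 mm across (43 to 55 mm). A like nut on another branch, without a wrench, is not meant.
- nut (a joint): Angle of the nut relative to the wrench, rad, about the vertical axis; grows clockwise seen from above (tightening). Starts at 0 to 0.4; hard stop at 1.2 = finger-tight, the wing's length then in line with the wrench handle. Turns easily (0.06 N m) and stays where left; forced past the stop, the nut drags the wrench along.
- wrench_grip (a point): Middle of the steel ratchet wrench's handle, 130 mm from the nut's axis, 49 mm above the counter. The handle is a level bar 20 mm wide, 12 mm thick (43 to 55 mm up), ending 165 mm from the axis; free below but for the fitting's 76 mm square foot at the axis. x points along it away from the nut, z up. It starts pointing left and back to the robot, ends left and away.
- wrench (a joint): Angle of the wrench about the nut's vertical axis, rad: 0 at the start, grows clockwise seen from above (tightening) and takes the nut with it; a quarter turn is 1.57. It cannot go below 0 but can be turned too far (up to 2.5). Stiff: 0.7 N m, about 5.5 N at the grip point; stays where left.
Mind the look-alikes: they are no part of the job. What is shaped like the part that bears nut_grip but blue or red is not meant.

How it is judged (in metres and radians):
On the way, in this order (a step that is already met when the one before it is completed fails the run):
1. the nut is finger-tight: turned to within 10 degrees of its stop, with the wrench within 15 degrees of where it started (value of joint nut above 1.025 rad and value of joint wrench below 0.26 rad), for 0.2 s.
2. the wrench has been swung clockwise to within 20 degrees of a quarter turn (value of joint nut above 1.025 rad and value of joint wrench between 1.22 and 1.92 rad), for 0.2 s.
At the end, for the whole second after the job is handed in: The nut is within 10 degrees of its finger-tight stop (in line with the handle), and the wrench rests a quarter turn (90 degrees, within 20) clockwise of where it started (all of step 2 and velocity of joint wrench between -0.05 and 0.05 rad/s); the robot touches nothing.
It fails at once if the wrench is turned more than 20 degrees past the quarter turn (overtightened) (value of joint wrench above 1.92 rad).
It fails at once if the extra turn is made by gripping the nut instead of the wrench: the fingers press on the nut once the wrench has turned more than 17 degrees (value of joint wrench above 0.3 rad and contact force between nut and the fingers above 1 N).
It also fails if it takes over 46 s, if anything falls off the work surface, if the arm or the gripper's body presses on something with over 40 N, if the wrist force passes 120 N, or if a joint passes its speed limit or range.

## Working session

There is one attempt and no reset: what is moved stays moved. The work goes in short steps, Python scripts to look and compute and a shell command to move; the robot and the scene stay as the last step left them, time stands still between calls to the robot, and variables do not carry over. Pictures are saved under pics/ and viewed, at most 10 in all, crops included, and the job is handed in when it is done.

```bash
mkdir -p pics; cat > h.py <<'E'
from rig import *
import numpy as np, cv2
from scipy.spatial.transform import Rotation as R
def ray(name,uv,T=None):
    m=camera_model(name)
    if T is None: T=np.array(m["world_from_camera"])
    K=np.array([[m["fx"],0,m["cx"]],[0,m["fy"],m["cy"]],[0,0,1.]])
    s=cv2.undistortPoints(np.array([[uv]],float),K,np.array([m["k1"],0,0,0.]))[0,0]
    d=T[:3,:3]@np.array([s[0],-s[1],-1]); return T[:3,3],d/np.linalg.norm(d)
def onz(name,uv,z,T=None):
    o,d=ray(name,uv,T); return o+d*(z-o[2])/d[2]
def toolT():
    s=sense(); T=np.eye(4); q=s["ee_rot"]; T[:3,:3]=R.from_quat([q[1],q[2],q[3],q[0]]).as_matrix(); T[:3,3]=s["eef_pos"]; return T
def wristT(): return toolT()@np.array(camera_model("wrist")["T_tool_cam"])
E
python3 - <<'E'
from h import *
a=capture("scene");b=capture("side")
cv2.imwrite("pics/scene.png",a);cv2.imwrite("pics/side.png",b)
for n in("scene","side"):
    print(camera_model(n))
print(sense(),toolT())
E
```

```text
{'fx': 428.1221149548897, 'fy': 428.1221149548897, 'cx': 289.7874737479953, 'cy': 206.00167107704937, 'k1': -0.02713964970236541, 'world_from_camera': array([[-3.66286417e-01, -7.04306625e-01,  6.08100681e-01,
         9.68274608e+02],
       [ 9.30429755e-01, -2.69072162e-01,  2.48798398e-01,
         2.34767961e+02],
       [-1.16073951e-02,  6.56926441e-01,  7.53865319e-01,
         8.27339038e+02],
       [ 0.00000000e+00,  0.00000000e+00,  0.00000000e+00,
         1.00000000e+00]])}
{'fx': 423.5513380812642, 'fy': 423.5513380812642, 'cx': 277.30979717024275, 'cy': 203.98163250062146, 'k1': -0.03607602248855327, 'world_from_camera': array([[-8.66185715e-01,  3.48468446e-01, -3.58178794e-01,
        -2.21784006e+01],
       [-4.99700668e-01, -5.97328068e-01,  6.27294525e-01,
         7.02769132e+02],
       [ 4.64210168e-03,  7.22335740e-01,  6.91526955e-01,
         8.58151022e+02],
       [ 0.00000000e+00,  0.00000000e+00,  0.00000000e+00,
         1.00000000e+00]])}
{'time_s': 0.1, 'joints': array([-1.43840785e+00,  3.13383918e-01,  1.49832333e+00, -2.37442927e-06,
        1.33097070e+00, -2.23419343e-01]), 'dq': array([-0.00096501, -0.00223198, -0.00081959,  0.00114978,  0.00044307,
        0.00102896]), 'tau': array([ 4.35930473e-03, -4.12897432e+01, -2.60141158e+01, -1.36238505e-04,
        2.98278756e-03, -3.36567680e-07]), 'eef_pos': array([ 182.83281016, -491.91270565,  230.81169973]), 'ee_rot': array([-5.42136513e-04,  9.84216598e-01,  1.76967211e-01,  2.35383528e-05]), 'force': array([ 0.0394265 ,  0.03733833, -0.16136445]), 'wrist_torque': array([ 0.00480593,  0.02274465, -0.02714486]), 'grip_force': 0.0, 'grip_width': 0.9986864027431892} [[ 9.37365211e-01  3.48348158e-01 -1.45547098e-04  1.82832810e+02]
 [ 3.48348107e-01 -9.37364625e-01  1.07549054e-03 -4.91912706e+02]
 [ 2.38214448e-04 -1.05882848e-03 -9.99999411e-01  2.30811700e+02]
 [ 0.00000000e+00  0.00000000e+00  0.00000000e+00  1.00000000e+00]]
```

View pics/scene.png

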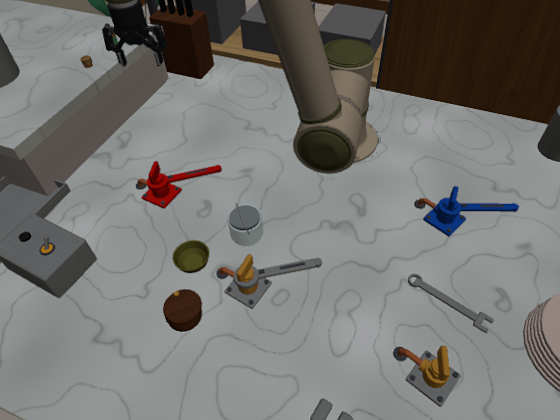

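View pics/side.png

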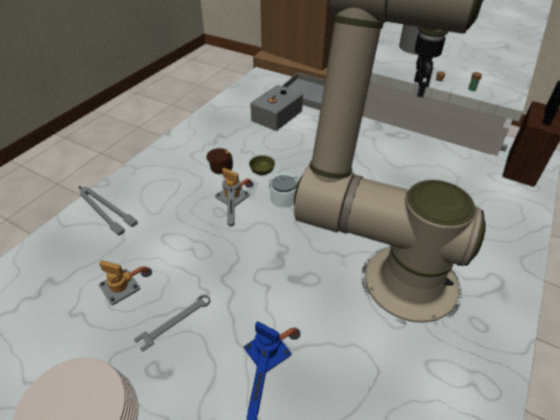

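The scene view shows the target (brass nut in wrench) at about (246,278), with its handle end at (320,262). In the side view the nut is at (232,183) and the handle end at (231,222). The second brass nut, at scene (438,370), has no wrench. A grey pot stands at scene (246,225). I'll enlarge both crops next.

```bash
python3 - <<'E'
from h import *
a=cv2.imread("pics/scene.png");b=cv2.imread("pics/side.png")
A=cv2.resize(a[190:310,190:340],None,fx=5,fy=5,interpolation=cv2.INTER_CUBIC)
cv2.imwrite("pics/c1.png",A)
B=cv2.resize(b[155:235,190:310],None,fx=6,fy=6,interpolation=cv2.INTER_CUBIC)
cv2.imwrite("pics/c2.png",B)
print("handle end",onz("scene",(320,262),55),onz("side",(231,222),55))
for n,im,(x0,x1,y0,y1) in(("scene",a,(225,275,245,300)),("side",b,(215,248,160,205))):
    h=cv2.cvtColor(im,cv2.COLOR_BGR2HSV);m=cv2.inRange(h,(12,120,90),(28,255,255))
    z=np.zeros_like(m);z[y0:y1,x0:x1]=m[y0:y1,x0:x1]
    ys,xs=np.nonzero(z);print(n,len(xs),xs.min(),xs.max(),ys.min(),ys.max(),xs.mean(),ys.mean(),onz(n,(xs.mean(),ys.mean()),80))
E
```

```text
handle end [470.52095128  98.9039925   55.        ] [464.63805908  94.71245014  55.        ]
scene 308 237 256 255 293 246.77272727272728 271.3376623376623 [562.04847113 -29.16684479  80.        ]
side 183 222 237 168 195 229.30601092896174 177.04371584699453 [554.23457568 -30.28189926  80.        ]
```

View pics/c1.png

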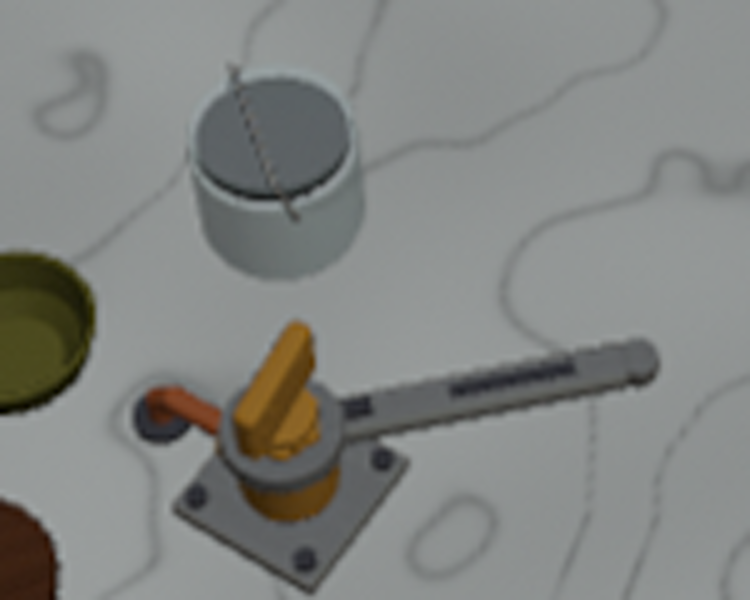

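View pics/c2.png

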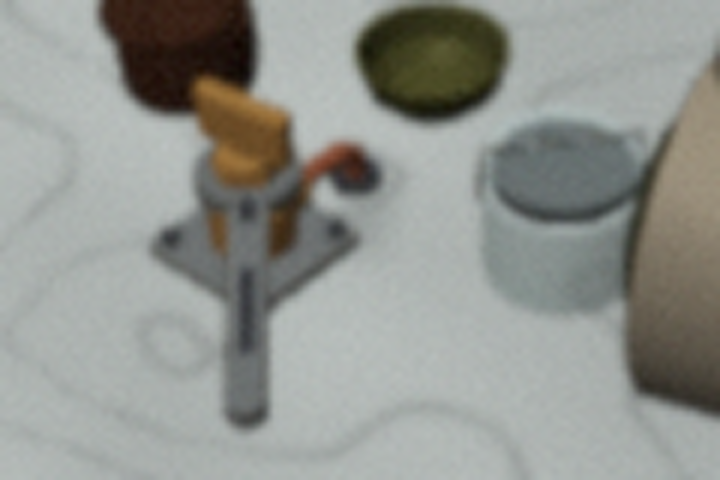

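```bash
python3 - <<'E'
from h import *
s=lambda p:(190+p[0]/5,190+p[1]/5)
t=lambda p:(190+p[0]/6,155+p[1]/6)
def P(n,f,ps,z):
    q=[onz(n,f(p),z)[:2] for p in ps]; d=q[0]-q[1]
    print(n,z,np.round(q,1),'mid',np.mean(q,0).round(1),'len',np.hypot(*d).round(1),'ang',np.degrees(np.arctan2(d[1],d[0])).round(1))
P("scene",s,[(300,328),(249,416)],98)
P("side",t,[(203,80),(285,113)],98)
P("scene",s,[(655,359),(280,430)],55)
P("side",t,[(246,412),(248,180)],55)
# plate corners z~8
P("scene",s,[(408,460),(175,508)],8)
P("scene",s,[(312,590),(262,400)],8)
P("side",t,[(357,238),(152,246)],8)
E
```

```text
scene 98 [[535.  -32.8]
 [580.8 -33.9]] mid [557.9 -33.4] len 45.8 ang 178.6
side 98 [[576.3 -37.2]
 [529.  -36.4]] mid [552.6 -36.8] len 47.3 ang -0.9
scene 55 [[469.3 100.7]
 [559.5 -34.6]] mid [514.4  33.1] len 162.6 ang 123.7
side 55 [[461.2  99.7]
 [547.5 -27.5]] mid [504.3  36.1] len 153.7 ang 124.1
scene 8 [[528.2   8.2]
 [586.7 -76.7]] mid [557.4 -34.2] len 103.2 ang 124.6
scene 8 [[600.8  -4.8]
 [523.3 -65.3]] mid [562.  -35.1] len 98.4 ang 38.0
side 8 [[509.5 -61.4]
 [593.7  -5.6]] mid [551.6 -33.5] len 101.1 ang -146.4
```

Checks: the nut axis is at about (556,-34), the handle points 124°, and the wing lies at about 179°. That puts the nut near 0.24 rad, about 55° from its stop, which fits the 0–0.4 start range. If I use tool yaw 179° and then 124°, the same yaw also grips the wrench without a regrip turn. I'll move above the nut now.

```bash

python3 -m crank '[[[0.85,-0.5,0,0,0,0,85],[0.85,-0.5,0,0,0,0,85],[0.85,-0.5,0,0,0,0,85],[0.85,-0.5,0,0,0,0,85],[0.85,-0.5,0,0,0,0,85],[0.85,-0.5,0,0,0,0,85],[0.85,-0.5,0,0,0,0,85],[0.85,-0.5,0,0,0,0,85]]]' >/dev/null
python3 -m crank '[[[0.85,-0.5,0,0,0,0,85],[0.85,-0.5,0,0,0,0,85],[0.85,-0.5,0,0,0,0,85],[0.85,-0.5,0,0,0,0,85],[0.85,-0.5,0,0,0,0,85],[0.85,-0.5,0,0,0,0,85],[0.85,-0.5,0,0,0,0,85],[0.85,-0.5,0,0,0,0,85]]]' >/dev/null
python3 -m crank '[[[0.85,-0.5,0,0,0,0,85],[0.85,-0.5,0,0,0,0,85],[0.85,-0.5,0,0,0,0,85],[0.85,-0.5,0,0,0,0,85],[0.85,-0.5,0,0,0,0,85],[0.85,-0.5,0,0,0,0,85],[0.85,-0.5,0,0,0,0,85],[0.85,-0.5,0,0,0,0,85]]]'
python3 -m crank '[[[0,0,0,0,0,-1,85],[0,0,0,0,0,-1,85],[0,0,0,0,0,-1,85],[0,0,0,0,0,-1,85],[0,0,0,0,0,-1,85],[0,0,0,0,0,-1,85],[0,0,0,0,0,-1,85],[0,0,0,0,0,-1,85]]]' >/dev/null
python3 -m crank '[[[0,0,0,0,0,-1,85],[0,0,0,0,0,-1,85],[0,0,0,0,0,-1,85],[0,0,0,0,0,-1,85],[0,0,0,0,0,-1,85],[0,0,0,0,0,-1,85],[0,0,0,0,0,-1,85],[0,0,0,0,0,-1,85]]]' >/dev/null
python3 -m crank '[[[0,0,0,0,0,-1,85],[0,0,0,0,0,-1,85],[0,0,0,0,0,-1,85],[0,0,0,0,0,-0.85,85],[0,0,0,0,0,0,85],[0,0,0,0,0,0,85],[0,0,0,0,0,0,85],[0,0,0,0,0,0,85]]]'
python3 - <<'E'
from h import *
print(sense()["joints"],toolT().round(3))
T=wristT();print(T.round(3));np.save("w1.npy",T);a=capture("wrist");cv2.imwrite("pics/w1.png",a)
m=camera_model("wrist");print(m["fx"],m["cx"],m["cy"])
E
```

```text
time_s: 2.5
eef_pos: [556.8, -32.4, 230.9]
ee_rot: [-0.0, 0.984, 0.177, -0.0]
force: [-0.0, 0.6, -0.3]
grip_width: 0.99
grip_force: 0.0
time_s: 4.9
eef_pos: [556.4, -33.3, 231.2]
ee_rot: [-0.0, 0.008, 1.0, 0.0]
force: [-0.1, 0.5, -0.1]
grip_width: 0.996
grip_force: 0.0
[-2.69917861e-01  3.84684583e-01  1.39764873e+00 -2.38069554e-05
  1.35941608e+00 -1.82507708e+00] [[-1.00000e+00  1.60000e-02 -0.00000e+00  5.56388e+02]
 [ 1.60000e-02  1.00000e+00  0.00000e+00 -3.32730e+01]
 [ 0.00000e+00  0.00000e+00 -1.00000e+00  2.31233e+02]
 [ 0.00000e+00  0.00000e+00  0.00000e+00  1.00000e+00]]
[[ 1.50000e-02 -9.48000e-01 -3.19000e-01  4.73910e+02]
 [ 1.00000e+00  1.40000e-02  5.00000e-03 -3.11380e+01]
 [-1.00000e-03 -3.19000e-01  9.48000e-01  3.73686e+02]
 [ 0.00000e+00  0.00000e+00  0.00000e+00  1.00000e+00]]
359.1352161670068 275.0823112476663 209.7512016708531
```

View pics/w1.png

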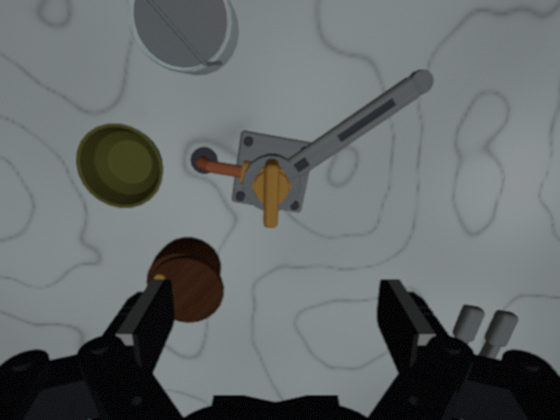

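The wrist view shows the wing running from (271,160) to (271,227), the ring centre at about (272,184) and the handle end at (423,80).

```bash
python3 - <<'E'
from h import *
T=np.load("w1.npy")
f=lambda p,z:onz("wrist",p,z,T).round(1)
print("wing ends top",f((271.5,161),98),f((271,221),98))
print("handle",f((307,160),55),f((422,80),55))
a=cv2.imread("pics/w1.png");m=cv2.inRange(cv2.cvtColor(a,cv2.COLOR_BGR2HSV),(12,120,110),(30,255,255));m[:,:250]=0;m[:155]=0;m[235:]=0;m[:,300:]=0
ys,xs=np.nonzero(m);
for y in range(158,230,5):
    k=xs[ys==y]; 
    if len(k):print(y,k.min(),k.max())
print("plate", [f(p,8) for p in((243,132),(312,144),(299,212),(234,200))])
E
```

```text
wing ends top [526.9 -34.9  98. ] [576.5 -36.2  98. ]
handle [534.7  -3.7  55. ] [468.7  91.5  55. ]
168 269 276
173 268 277
178 258 285
183 253 287
188 254 289
193 256 286
198 259 283
203 267 276
208 267 276
213 267 276
218 267 276
223 266 276
plate [array([514.5, -64.1,   8. ]), array([527.4,   5.2,   8. ]), array([600. ,  -7.5,   8. ]), array([585.5, -76.8,   8. ])]
```

```bash

python3 -m crank '[[[0,-0.07,0.8,0,0,0,85],[0,0,0.8,0,0,0,85],[0,0,0.8,0,0,0,85],[0,0,0.8,0,0,0,85],[0,0,0.8,0,0,0,85],[0,0,0.8,0,0,0,85],[0,0,0.8,0,0,0,85],[0,0,0.8,0,0,0,85]]]' 40
python3 -m crank '[[[0,0,0,0,0,0,8],[0,0,0,0,0,0,8],[0,0,0,0,0,0,8],[0,0,0,0,0,0,8],[0,0,0,0,0,0,8],[0,0,0,0,0,0,8],[0,0,0,0,0,0,8],[0,0,0,0,0,0,8]]]' 40
```

```text
time_s: 5.75
eef_pos: [556.4, -35.0, 70.6]
ee_rot: [0.0, 0.008, 1.0, -0.0]
force: [0.4, -0.3, -0.6]
grip_width: 0.995
grip_force: 0.0
time_s: 6.55
eef_pos: [556.9, -36.6, 72.3]
ee_rot: [0.001, 0.007, 1.0, -0.001]
force: [-1.3, -8.7, 3.1]
grip_width: 0.132
grip_force: 43.3
```

```bash

python3 -m crank '[[[0,-0.06,0,0,0,0,8],[0,0,0,0,0,0.8,8],[0,0,0,0,0,0.9,8],[0,0,0,0,0,0.9,8],[0,0,0,0,0,0.9,8],[0,0,0,0,0,0.9,8],[0,0,0,0,0,0.9,8],[0,0,0,0,0,0,8]]]' 40
python3 -c "from h import *;s=sense();print(s['wrist_torque'],toolT()[:2,0])"
python3 -m crank '[[[0,0,0,0,0,0.4,8],[0,0,0,0,0,0.4,8],[0,0,0,0,0,0.4,8],[0,0,0,0,0,0.2,8],[0,0,0,0,0,0.1,8],[0,0,0,0,0,0,8],[0,0,0,0,0,0,8],[0,0,0,0,0,0,8]]]' 40
python3 - <<'E'
from h import *
s=sense();x=toolT()[:2,0];print(s['wrist_torque'],np.degrees(np.arctan2(x[1],x[0])))
b=capture("scene");cv2.imwrite("pics/s2.png",cv2.resize(b[190:310,190:340],None,fx=5,fy=5,interpolation=cv2.INTER_CUBIC))
E
```

```text
time_s: 7.35
eef_pos: [557.1, -36.6, 72.3]
ee_rot: [0.001, 0.37, 0.929, 0.0]
force: [-0.4, 0.4, 4.3]
grip_width: 0.129
grip_force: 43.6
[ 0.11612067 -0.09844991 -0.0599317 ] [-0.7262996   0.68737583]
time_s: 8.15
eef_pos: [557.1, -36.5, 72.3]
ee_rot: [0.001, 0.463, 0.886, 0.0]
force: [0.3, -0.0, 6.0]
grip_width: 0.134
grip_force: 43.7
[ 0.11862576 -0.14938758 -0.02710554] 124.78834088824404
```

```bash

python3 -m crank '[[[0,0,0,0,0,0.1,8],[0,0,0,0,0,0.1,8],[0,0,0,0,0,0.1,8],[0,0,0,0,0,0,8],[0,0,0,0,0,0,8],[0,0,0,0,0,0,8],[0,0,0,0,0,0,8],[0,0,0,0,0,0,8]]]' 40 >/dev/null
python3 -c "
from h import *;s=sense();x=toolT()[:2,0];print(s['wrist_torque'],np.degrees(np.arctan2(x[1],x[0])))"
```

```text
[ 0.05389091 -0.19726621  0.63702132] 122.49010868422248
```

View pics/s2.png

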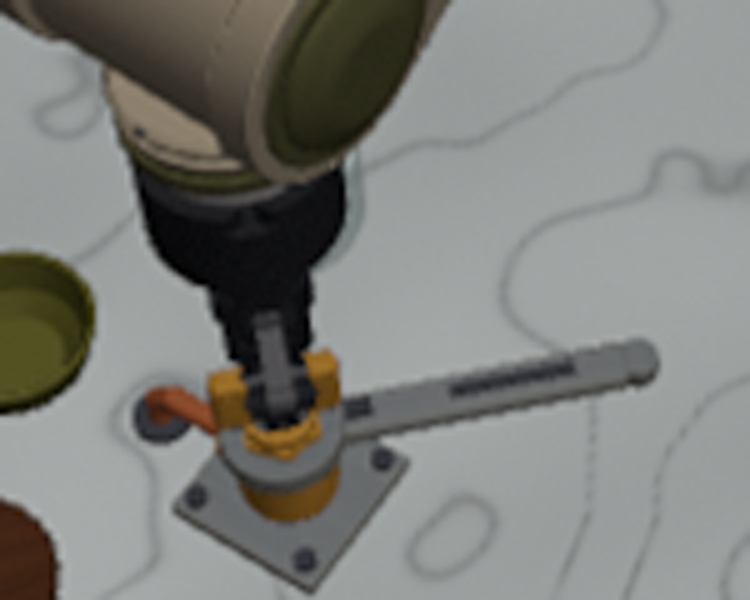

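The torque rose to 0.64 N m at the stop and the handle in the picture is unmoved, at crop (655,360). The nut is finger-tight, so I'll release, rise and move out over the handle.

```bash

python3 -m crank '[[[0,0,0,0,0,-0.1,60],[0,0,0,0,0,0,60],[0,0,0,0,0,0,60],[0,0,0,0,0,0,60],[0,0,-0.8,0,0,0,60],[0,0,-0.8,0,0,0,60],[0,0,-0.8,0,0,0,60],[0,0,-0.4,0,0,0,60]]]' 40
python3 -m crank '[[[0,0,0,0,0,-0.15,60],[0.9,0,0,0,0,0,60],[0.9,0,0,0,0,0,60],[0.9,0,0,0,0,0,60],[0.9,0,0,0,0,0,60],[0.9,0,0,0,0,0,60],[0.7,0,0,0,0,0,60],[0,0,0,0,0,0,60]]]'
python3 - <<'E'
from h import *
print(toolT()[:2].round(3))
T=wristT();np.save("w2.npy",T);a=capture("wrist");cv2.imwrite("pics/w2.png",a)
E
```

```text
time_s: 9.8
eef_pos: [556.8, -36.6, 142.8]
ee_rot: [0.001, 0.476, 0.88, 0.0]
force: [0.4, -0.7, 0.5]
grip_width: 0.703
grip_force: 0.0
time_s: 10.6
eef_pos: [481.7, 72.1, 140.7]
ee_rot: [-0.001, 0.465, 0.885, -0.0]
force: [0.2, -1.3, -0.3]
grip_width: 0.701
grip_force: 0.0
[[-5.67000e-01  8.24000e-01 -2.00000e-03  4.81742e+02]
 [ 8.24000e-01  5.67000e-01  0.00000e+00  7.21020e+01]]
```

View pics/w2.png

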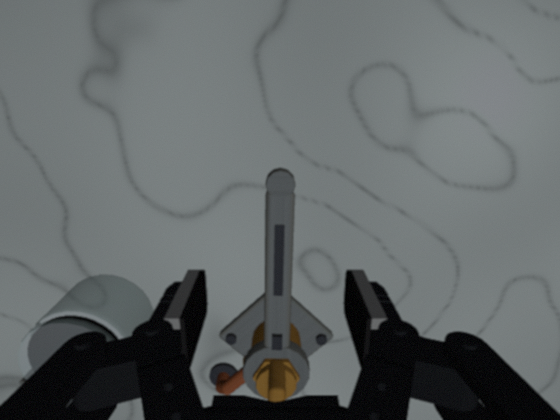

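The handle is vertical in the picture at column ~280, midway between the fingers, with its end at (281,180). The wing is in line with it. I'll lower over the handle and grip it.

```bash

python3 -m crank '[[[0,0,0.7,0,0,0,60],[0,0,0.7,0,0,0,60],[0,0,0.7,0,0,0,60],[0,0,0.7,0,0,0,60],[0,0,0.7,0,0,0,60],[0,0,0.7,0,0,0,60],[0,0,0.15,0,0,0,60],[0,0,0,0,0,0,60]]]' 60
python3 -m crank '[[[0,0,0,0,0,0,12],[0,0,0,0,0,0,12],[0,0,0,0,0,0,12],[0,0,0,0,0,0,12],[0,0,0,0,0,0,12],[0,0,0,0,0,0,12],[0,0,0,0,0,0,12],[0,0,0,0,0,0,12]]]' 60
python3 -c "
from h import *;T=toolT();x=T[:2,0];print(np.degrees(np.arctan2(x[1],x[0])),sense()['wrist_torque'])"
```

```text
time_s: 11.45
eef_pos: [483.1, 70.3, 32.2]
ee_rot: [-0.0, 0.467, 0.884, -0.0]
force: [0.0, 0.4, -0.1]
grip_width: 0.703
grip_force: 0.0
time_s: 12.25
eef_pos: [484.0, 71.1, 33.5]
ee_rot: [0.001, 0.467, 0.884, 0.001]
force: [2.6, 5.2, 6.4]
grip_width: 0.225
grip_force: 59.3
124.37837398391378 [ 0.70623101 -0.36701889 -0.04334364]
```

Gripped at 19 mm with low forces. Now the swing about the axis: 24 rows of 3.75°.

```bash

python3 -m crank '[[[-0.011,0.34,0,0,0,0.469,12],[-0.011,0.34,0,0,0,0.469,12],[-0.011,0.34,0,0,0,0.469,12],[-0.011,0.34,0,0,0,0.469,12],[-0.011,0.34,0,0,0,0.469,12],[-0.011,0.34,0,0,0,0.469,12],[-0.011,0.34,0,0,0,0.469,12],[-0.011,0.34,0,0,0,0.469,12]]]' 60
python3 - <<'E'
from h import *
T=toolT();x=T[:2,0];d=T[:2,3]-[557,-36.5];print(np.degrees(np.arctan2(x[1],x[0])),np.degrees(np.arctan2(d[1],d[0])),np.hypot(*d),sense()['wrist_torque'])
E
```

```text
time_s: 13.05
eef_pos: [546.8, 93.2, 33.5]
ee_rot: [0.0, 0.68, 0.733, -0.0]
force: [-2.9, 0.2, 8.0]
grip_width: 0.224
grip_force: 59.8
94.30276427743627 94.49855793711124 130.08008239843207 [-0.04415158  0.40731213  0.46962552]
```

```bash

python3 -m crank '[[[-0.011,0.34,0,0,0,0.469,12],[-0.011,0.34,0,0,0,0.469,12],[-0.011,0.34,0,0,0,0.469,12],[-0.011,0.34,0,0,0,0.469,12],[-0.011,0.34,0,0,0,0.469,12],[-0.011,0.34,0,0,0,0.469,12],[-0.011,0.34,0,0,0,0.469,12],[-0.011,0.34,0,0,0,0.469,12]]]' 60
python3 -m crank '[[[-0.011,0.34,0,0,0,0.469,12],[-0.011,0.34,0,0,0,0.469,12],[-0.011,0.34,0,0,0,0.469,12],[-0.011,0.34,0,0,0,0.469,12],[-0.011,0.34,0,0,0,0.469,12],[-0.011,0.34,0,0,0,0.469,12],[-0.011,0.34,0,0,0,0.469,12],[-0.011,0.34,0,0,0,0.469,12]]]' 60
python3 -m crank '[[[0,0,0,0,0,0,12],[0,0,0,0,0,0,12],[0,0,0,0,0,0,12],[0,0,0,0,0,0,12],[0,0,0,0,0,0,12],[0,0,0,0,0,0,12],[0,0,0,0,0,0,12],[0,0,0,0,0,0,12]]]' 60 >/dev/null
python3 - <<'E'
from h import *
T=toolT();x=T[:2,0];d=T[:2,3]-[557,-36.5];print(np.degrees(np.arctan2(x[1],x[0])),np.degrees(np.arctan2(d[1],d[0])),np.hypot(*d),sense()['wrist_torque'],sense()['force'])
E
```

```text
time_s: 13.85
eef_pos: [613.1, 81.0, 33.5]
ee_rot: [0.0, 0.847, 0.532, 0.0]
force: [-0.4, 3.1, 7.6]
grip_width: 0.221
grip_force: 59.6
time_s: 14.65
eef_pos: [664.5, 37.3, 33.6]
ee_rot: [0.0, 0.956, 0.295, 0.001]
force: [2.3, 3.5, 5.4]
grip_width: 0.216
grip_force: 59.2
34.33637231640861 33.919185579169344 130.48927445482292 [-0.10265574 -1.09673539 -0.05412051] [ 7.71913756 -0.96119183  2.01094484]
```

The swing measured 90°. I'll release, rise and verify.

```bash

python3 -m crank '[[[0,0,0,0,0,0,60],[0,0,0,0,0,0,60],[0,0,0,0,0,0,60],[0,0,0,0,0,0,60],[0,0,0,0,0,0,60],[0,0,0,0,0,0,60],[0,0,-0.5,0,0,0,60],[0,0,-0.8,0,0,0,60]]]' 60
python3 -m crank '[[[0,0,-0.8,0,0,0,60],[0,0,-0.8,0,0,0,60],[0,0,-0.8,0,0,0,60],[0,0,-0.8,0,0,0,60],[0,0,-0.8,0,0,0,60],[0,0,0,0,0,0,60],[0,0,0,0,0,0,60],[0,0,0,0,0,0,60]]]'
python3 - <<'E'
from h import *
T=wristT();np.save("w3.npy",T);a=capture("wrist");cv2.imwrite("pics/w3.png",a)
E
```

```text
time_s: 16.25
eef_pos: [663.0, 37.0, 65.0]
ee_rot: [-0.0, 0.955, 0.295, -0.001]
force: [0.3, -0.1, 0.7]
grip_width: 0.702
grip_force: 0.0
time_s: 17.05
eef_pos: [663.1, 36.9, 164.0]
ee_rot: [-0.0, 0.955, 0.295, -0.001]
force: [0.8, 0.1, 0.0]
grip_width: 0.701
grip_force: 0.0
```

View pics/w3.png

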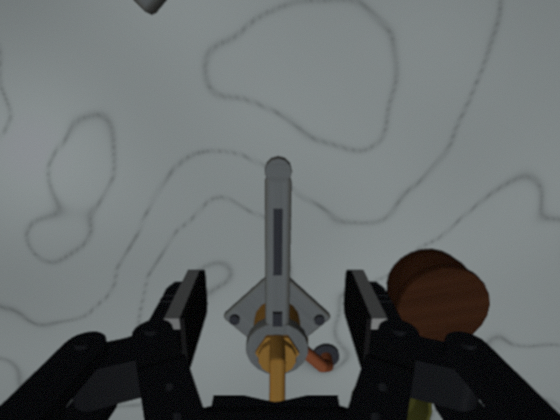

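The handle is vertical in the tool frame at column ~278, so it stands at about 34°, a quarter turn on. The wing is in line with it at (277,370), and the fingers are clear of everything.

```bash
python3 -c "from rig import *;print(finish_job())"
```

```text
the job is handed in; nothing more can be done
None
```

I ran the nut to its finger-tight stop, swung the wrench about 90° clockwise by its handle, let go and handed the job in at about 17 s; no verdict was returned.

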